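# Locate a test pallet on two dowels and an end stop, then start the test

## Robot

A 7-joint arm with a two-finger parallel gripper is mounted at the origin on the work surface. World frame = base frame: x ahead of the robot, y to its left, z up, the work surface at z = 0. Lengths are in m, angles in rad, forces in N, time in s.
With the tool pointing down it reaches from about 0.425 to 0.875 m from the base axis. Payload 8.4 kg.
Tool frame: the origin (TCP) lies at the very end of the fingers, on their centre line; the grasp point (between the pads) lies 19 mm behind it; z points along the fingers, y is the line along which they close (so a half turn about z gives the same grasp; the last joint's range is limited). The gripper opens to 85 mm and grips with 20 to 120 N. Pads are 22 mm wide; open, the fingers measure 114 mm over their backs; the gripper's body (76 mm by 85 mm) begins 54 mm behind the grasp point. The pads swing forward as they close: fully open they stand 13 mm farther back than shut.
Start: joints at [1.077, 0.333, 0.04, 1.465, -0.013, 1.343, -0.059], TCP at [0.25, -0.6, 0.231] pointing down, gripper open.
Joint ranges: [-2.58, 2.58], [-0.38, 2.09], [-1.3, 1.39], [0.25, 2.4], [-1.5, 4.64], [0.08, 2.09], [-2.65, 2.65]. Speed limits (rad/s): [2.22, 2.22, 2.79, 2.79, 3.14, 3.14, 3.14].

## Interface

Orientations are given as a 3x3 rotation matrix whose columns are the frame's x, y, z axes.
In Python, from cell import * gives the robot as it stands.
- The arm moves only by the tool servo_tool, never from a script. Its argument "moves" is text: rows parted by semicolons, each of 5 numbers parted by spaces: the closure, from -1 (fully open) to 1 (shut), so that 0 is half open, then the shift along the world's x, y, z in m, then the turn about the world's z in degrees. A call has 1 to 10 rows; each row is the pose to reach, as a shift and turn from the pose commanded when the call began; what a row does not reach only later rows make up. A row lasts 1/12 s, in which the tool goes at most 41.7 mm and 7.16 degrees, less where a joint would pass 70% of its speed; a pose out of reach is approached as far as the arm can. A call with a gripper value outside its range is refused whole. The fingers move at their own pace and stop on an object; the grip force is fixed at half the most. Time passes only in rows, so rows that repeat a pose let the fingers close. It gives the time, the measured TCP pose, the force, the opening and the grip force at its end, in the units of the state.
- observe(): the state, without advancing time (a new reading comes with each control period).
- camera(name): name is "scene" or "top"; returns a dict with "image" (420x560x3 uint8, red, green, blue), "intrinsics" (3x3 intrinsics, pixels), "distortion" ([k1, k2, p1, p2, k3] as OpenCV has them; the pictures are not rectified), "R" (3x3) and "t" (3): a world point X has camera coordinates R X + t. Camera axes: x right, y down, z forward; pixel columns grow to the right and rows downward; lengths in m; the calibration is good to about 2 mm. A picture is of the moment at which its call begins. There is no depth.
- hand_in(): hands the job in; it is judged then, once.
The state is a dict: "clock": time; "joints": joint angles; "joint_vel": joint speeds; "joint_efforts": joint torques, N m; "tool_pos": TCP position; "ee_rot": TCP orientation; "wrist_force": force on the tool from outside, world axes, zero at the start; "moment": the same for the moment, N m; "gripper_width": opening from 0.0 (shut) to 1.0 (fully open); "grasp_force": force on a finger pad.
Only numpy, scipy, OpenCV 4.12 (cv2) and the standard library are available. Lean on these libraries where they do the work, as an engineer would, in place of code of your own. Each camera call takes 0.05 s, during which the arm holds its last target. There are 200 camera calls.

## Task

Take the calculator test pallet by its round knob and slide it on the fixture bed until its long edge is against both dowel pins and its end against the end stop; press it snugly home so that it bears on both pins and the stop at the same time, but gently, because the pins bend if forced. Leave it fully home, then press the push button on top of the box all the way down to start the test and let it come back up. Leave the other things on the bench where they are.

Things in the scene. Friction and masses are not known exactly. Their poses are not given: they have to be found in the camera images.
- fixture: Fixed dark steel bed, 180 (its x) by 260 (its y) by 8 mm thick; origin at the centre of its underside. Its x points away from the robot (yaw up to 0.25 rad either way), y to the left. Dowels stand along its far (+x) side, the end stop at its left (+y) end. The pallet slides on its top face (8 mm above the origin).
- pallet_knob (a point): Mid-height centre of the loose test pallet's round upright aluminium knob, 22 mm in diameter, 36 mm tall; its top is 18 mm above this point, the pallet's underside 28 mm below. Axes: x across the pallet towards the edge that goes on the dowels, y towards the end that goes on the stop. Starts turned up to 0.2 rad from the fixture. Home: fixture x = 10, y = 35 mm, axes matching.
- edge_left (a point): Point on the pallet's far long edge (the edge that goes on the dowels), at knob x +45, y +45 mm, half-way up the 10 mm plate. When home it touches dowel_left: fixture x = 55 mm.
- edge_right (a point): Point on the same long edge, at knob x +45, y -45 mm. When home it touches dowel_right: fixture x = 55 mm.
- edge_end (a point): Middle of the pallet's left end (the end that goes on the stop), at knob x 0, y +65 mm. When home it touches the end stop: fixture y = 100 mm.
- pallet: Loose flat aluminium test pallet 90 (its x) by 130 (its y) by 10 mm with a thin circuit board and keys (under 5 mm high) on top and the knob at its centre; 0.2 to 0.38 kg (sliding takes about 2 to 5 N). Origin at the centre of its underside, axes as for the knob. It can pivot about the round knob in a loose grip.
- dowel_left: Fixed upright steel dowel pin, 10 mm in diameter, 22 mm tall above the bed; origin at its foot on the bed's top, at fixture x = 60, y = 80 mm. Rigid; the two pins together must never be pressed with more than 15 N. A snug press is some 3 to 6 N on each pin.
- dowel_right: Second dowel pin, the same, at fixture x = 60, y = -10 mm.
- pin_bar: Thin steel strip (20 by 120 by 1 mm) in the bed that carries both dowels; origin midway between their feet, at fixture x = 60, y = 35 mm. The pallet passes over it without touching.
- end_stop: Fixed end stop: a dark steel block 34 by 18 by 26 mm with a round 10 mm steel button on its right face that touches the pallet's end; origin on the bed's top at the button's contact face, at fixture x = 10, y = 100 mm; the block reaches from y +6 to +24 mm of that origin. Rigid; never more than 15 N. A snug press is some 4 to 10 N.
- button_box: Fixed cream metal box 100 by 80 by 55 mm high, on the left or the right of the fixture; origin at the centre of its underside. The push button is in the middle of its top.
- test_button_top (a point): Centre of the top face of the round push button (28 mm in diameter) on the box. Pressed straight down.
- test_button (a joint): Travel of the push button in m: 0 up, 0.006 fully down; a spring brings it back; fully down takes about 5 N.
- calculator: Loose bystander: finished brown calculator 150 by 80 by 30 mm, on the other side of the fixture from the box; origin at the centre of its underside.
- spring_holder: Loose bystander: chrome spindle of key springs, 40 mm foot, 45 mm tall; origin at the centre of its underside.
- battery_door: Loose bystander: tan plastic battery door 40 by 60 by 4 mm; origin at the centre of its underside.
- buzzer_disc: Loose bystander: ceramic buzzer disc 27 mm in diameter, 4 mm thick; origin at the centre of its underside.
- screwdriver: Loose bystander: screwdriver 170 mm long lying beyond the fixture.
- key_tray: Loose bystander: tan tray 100 by 130 by 30 mm; origin at the centre of its underside.
Things that resemble listed ones, but are neither listed nor needed, are in the scene too. Of the things that look like the button_box, take the one that is nearest to the robot's base at the start.

How it is judged:
By the outcome, as a careful person would: the job done as asked, in the order asked, and still so for the second after the job is handed in, with the robot touching nothing.
It also fails if it takes over 72 s, if anything falls off the work surface, if the arm or the gripper's body presses on something with over 40 N, if the wrist force passes 120 N, or if a joint passes its speed limit or range.

## Working session

There is one attempt and no reset: what is moved stays moved. The work goes in short steps, Python scripts to look and compute and a tool call to move; the robot and the scene stay as the last step left them, time stands still between calls to the robot, and variables do not carry over. Pictures are saved under pics/ and viewed, at most 10 in all, crops included, and the job is handed in when it is done.

Besides the shell and the picture viewer there is one more tool, called after "Emit:" as name(argument=value, ...), one argument or row to a line, values as JSON. servo_tool: Moves the arm, as the interface text tells. Its arguments: {"type":"object","properties":{"moves":{"type":"string"}},"required":["moves"]}

```bash
mkdir -p pics
python3 - <<'E'
from cell import *
import cv2
for n in("scene","top"):
    c=camera(n); cv2.imwrite(f"pics/{n}0.png",cv2.resize(c["image"][:,:,::-1],(800,600),interpolation=cv2.INTER_CUBIC))
    print(n,c["intrinsics"],c["distortion"],c["R"],c["t"])
s=observe(); print(s["tool_pos"],s["ee_rot"],s["clock"],s["wrist_force"])
E
```

```text
scene [[388.68324994   0.         291.79070458]
 [  0.         388.68324994 210.73648533]
 [  0.           0.           1.        ]] [-0.10340638  0.          0.          0.          0.        ] [[-0.38264132  0.92372188 -0.01798628]
 [ 0.49657446  0.18920558 -0.84712163]
 [-0.77910168 -0.33307526 -0.53109457]] [ 0.28772628 -0.20620403  1.4764176 ]
top [[383.3076123    0.         279.79758657]
 [  0.         383.3076123  207.65443103]
 [  0.           0.           1.        ]] [0.00766895 0.         0.         0.         0.        ] [[ 4.90466278e-02 -9.98796192e-01 -7.71066560e-04]
 [-9.78004244e-01 -4.78688948e-02 -2.03017901e-01]
 [ 2.02736596e-01  1.07114498e-02 -9.79174723e-01]] [-0.09453199  0.61926002  0.87813281]
[ 0.24983591 -0.59963477  0.23052299] [[ 9.23064618e-01  3.84644401e-01 -6.29360657e-04]
 [ 3.84644907e-01 -9.23063721e-01  1.28933802e-03]
 [-8.50033405e-05 -1.43222268e-03 -9.99998971e-01]] 0.1 [ 0.05004305  0.19901656 -0.6042035 ]
```

View pics/top0.png

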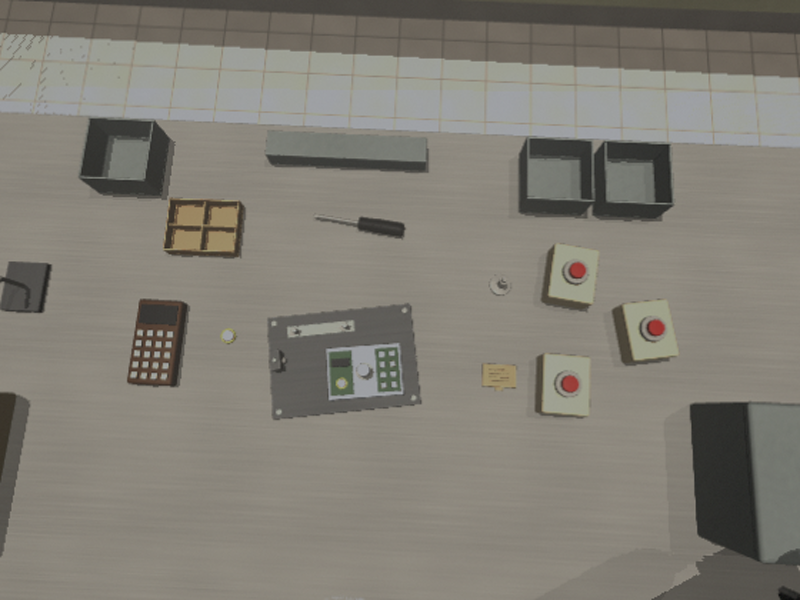

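View pics/scene0.png

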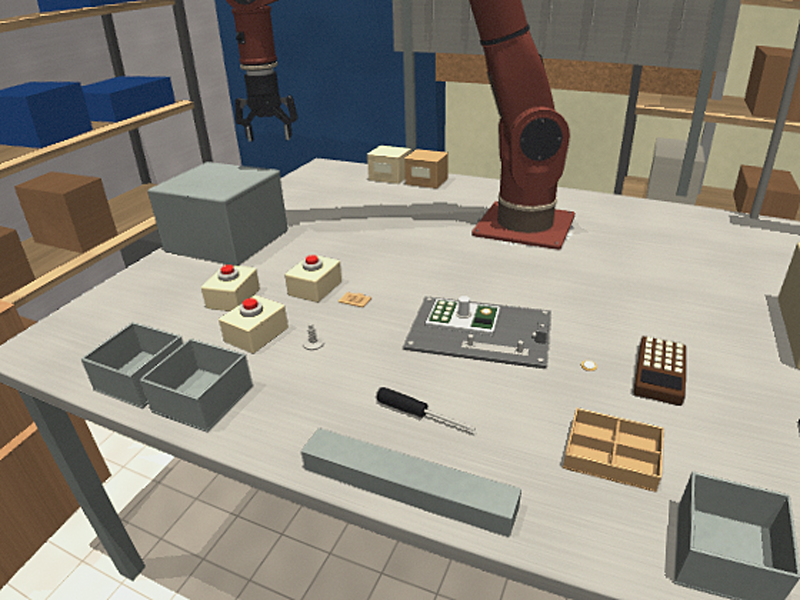

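The top picture shows the fixture with its bed corners near (268,319), (406,305), (421,404) and (276,418). The knob is at (363,370), the nearest box's button at (570,384), and the stop at the left near (278,361). I'll crop in to get finer pixel positions.

```bash
cat > h.py <<'E'
from cell import *
import cv2, numpy as np
def ray(c,uv,z):
    p=cv2.undistortPoints(np.array(uv,float).reshape(-1,1,2),c["intrinsics"],np.array(c["distortion"]))[:,0]
    R=np.array(c["R"]);o=-R.T@np.array(c["t"])
    d=np.c_[p,np.ones(len(p))]@R
    z=np.broadcast_to(z,len(p))
    return o+d*((z-o[2])/d[:,2])[:,None]
def proj(c,X):
    return cv2.projectPoints(np.array(X,float).reshape(-1,1,3),cv2.Rodrigues(np.array(c["R"]))[0],np.array(c["t"]),c["intrinsics"],np.array(c["distortion"]))[0][:,0]
def crop(name,u,v,w,h,k,fn,c=None):
    c=c or camera(name); im=c["image"][v:v+h,u:u+w,::-1]
    cv2.imwrite(fn,cv2.resize(im,None,fx=k,fy=k,interpolation=cv2.INTER_CUBIC)); return c
E
python3 - <<'E'
from h import *
crop("top",182,208,120,90,6.6,"pics/t1.png")
crop("scene",275,195,120,70,6.6,"pics/s1.png")
E
```

```text
(no output)
```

View pics/t1.png

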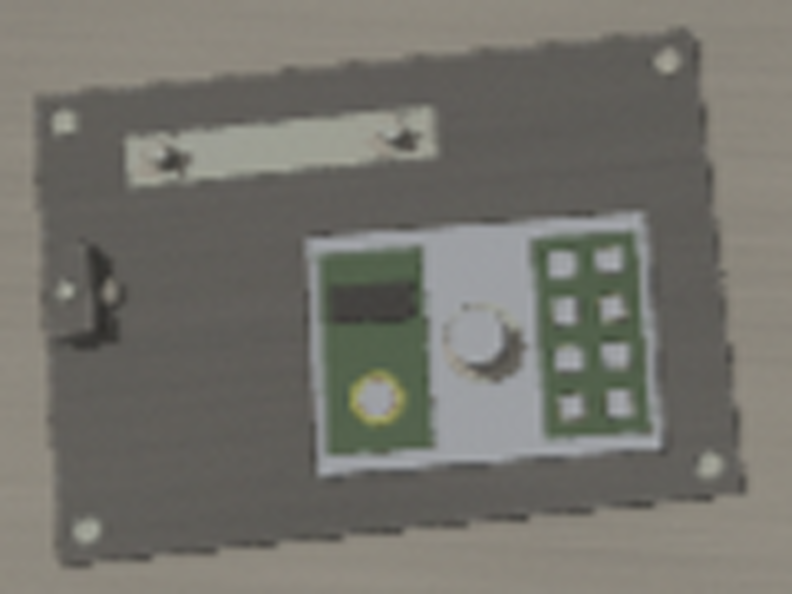

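View pics/s1.png

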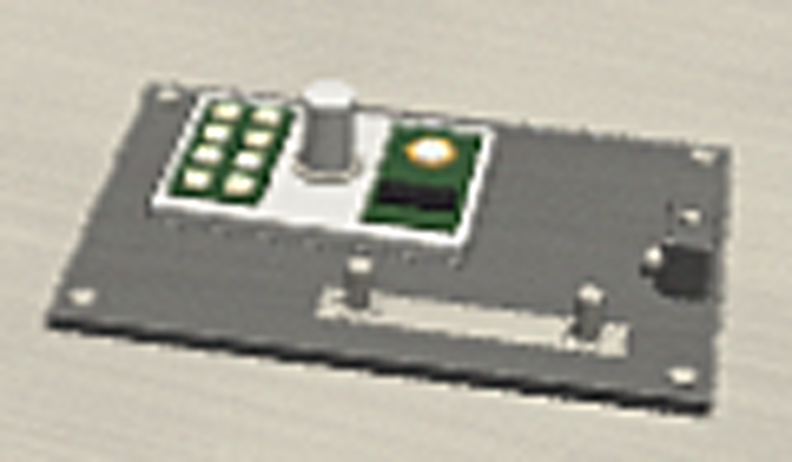

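The crop gives these positions:
- **Bed corners:** (38,95), (692,30), (742,492), (62,565).
- **Pallet corners:** (306,240), (644,212), (662,446), (321,475).
- **Knob top:** (476,333).
- **Pin-bar corners:** (125,136), (433,106), (438,155), (131,187).

```bash
cat > m.py <<'E'
from h import *
from scipy.optimize import least_squares
T=camera("top");S=camera("scene")
def raw(p,u,v,k): return (np.array(p,float)+.5)/k-.5+[u,v]
def T2(q,P): 
    c,s=np.cos(q[2]),np.sin(q[2]); return np.array(P)@np.array([[c,s],[-s,c]])+q[:2]
def fit(W,P):
    r=least_squares(lambda q:(T2(q,P)-W).ravel(),[.6,0,0]); return r.x,np.abs(r.fun).max()
bed=raw([(38,95),(692,30),(742,492),(62,565),(125,136),(433,106),(438,155),(131,187)],182,208,6.6)
P=np.array([(90,130),(90,-130),(-90,-130),(-90,130),(70,95),(70,-25),(50,-25),(50,95)])/1e3
F=fit(ray(T,bed,.008)[:,:2],P);print("fixture top",F)
bs=raw([(727,148),(710,405),(47,320),(148,82)],275,195,6.6)
FS=fit(ray(S,bs,.008)[:,:2],np.array([(-90,130),(90,130),(90,-130),(-90,-130)])/1e3);print("fixture scene",FS)
pal=raw([(306,240),(644,212),(662,446),(321,475)],182,208,6.6)
Q=fit(ray(T,pal,.018)[:,:2],np.array([(45,65),(45,-65),(-45,-65),(-45,65)])/1e3);print("pallet",Q)
print("knob top",ray(T,raw([(476,333)],182,208,6.6),.054), ray(S,raw([(328,93)],275,195,6.6),.054))
print("home knob",T2(F[0],[[.01,.035]]))
k=800/560
bt=[raw([(569.5,383.5)],0,0,k),raw([(312.5,259.5)],0,0,k)]
r=least_squares(lambda X:np.r_[(proj(T,X)-bt[0]).ravel(),(proj(S,X)-bt[1]).ravel()],[.5,-.3,.06]);print("button",r.x,r.fun)
for z in(.06,.065,.07): print(z,ray(T,bt[0],z),ray(S,bt[1],z))
for p in [(577,271),(655,328),(570,384)]: w=ray(T,raw([p],0,0,k),.065)[0];print(w,np.hypot(*w[:2]))
for n,p in dict(door=(500,376),spring=(502,284)).items(): print(n,ray(T,raw([p],0,0,k),.01)[0])
E
python3 m.py
```

```text
fixture top (array([0.51562531, 0.03263268, 0.15109145]), np.float64(0.001424793552713688))
fixture scene (array([0.51838472, 0.03300905, 0.15616084]), np.float64(0.001958622596543863))
pallet (array([ 0.49713569, -0.00753395,  0.13244793]), np.float64(0.0007354409844677751))
knob top [[ 0.49789454 -0.00711014  0.054     ]] [[ 0.4988986  -0.00765852  0.054     ]]
home knob [[0.52024328 0.06873911]]
button [ 0.48901548 -0.34997558  0.07025322] [-0.41005645  0.20309863 -0.58321463 -0.11751999]
0.06 [[ 0.49017967 -0.35404714  0.06      ]] [[ 0.47260019 -0.35942026  0.06      ]]
0.065 [[ 0.48986668 -0.35253516  0.065     ]] [[ 0.48062535 -0.35379097  0.065     ]]
0.07 [[ 0.48955369 -0.35102318  0.07      ]] [[ 0.48865051 -0.34816169  0.07      ]]
[ 0.68351438 -0.3681717   0.065     ] 0.7763648068980981
[ 0.59016706 -0.49816233  0.065     ] 0.7723100783256788
[ 0.48908588 -0.35335094  0.065     ] 0.6033754056716002
door [ 0.50034574 -0.24697443  0.01      ]
spring [ 0.66731834 -0.24864931  0.01      ]
```

Emit:
servo_tool(
  moves="-1 0.016 0.037 0 7; -1 0.248 0.5925 0 112; -1 0.248 0.5925 0 112; -1 0.248 0.5925 0 112; -1 0.248 0.5925 0 112; -1 0.248 0.5925 0 112; -1 0.248 0.5925 0 112; -1 0.248 0.5925 0 112; -1 0.248 0.5925 0 112; -1 0.248 0.5925 0 112",
)

```text
clock: 1.13
tool_pos: [0.4108, -0.215, 0.2316]
ee_rot: [[-0.077, 0.997, 0.0], [0.997, 0.077, -0.001], [-0.001, 0.0, -1.0]]
wrist_force: [1.3, -0.4, -0.2]
gripper_width: 0.999
grasp_force: 0.0
```

Emit:
servo_tool(
  moves="-1 0.087 0.208 0 40; -1 0.087 0.208 0 40; -1 0.087 0.208 0 40; -1 0.087 0.208 0 40; -1 0.087 0.208 0 40; -1 0.087 0.208 0 40; -1 0.087 0.208 -0.04 40; -1 0.087 0.208 -0.08 40; -1 0.087 0.208 -0.12 40; -1 0.087 0.208 -0.12 40",
)

```text
clock: 1.97
tool_pos: [0.4928, -0.0091, 0.1048]
ee_rot: [[-0.696, 0.718, -0.01], [0.718, 0.696, 0.001], [0.008, -0.007, -1.0]]
wrist_force: [-1.8, -1.1, -0.1]
gripper_width: 0.998
grasp_force: 0.0
```

Run:
```python
from h import *
crop("scene",260,150,130,98,6.1,"pics/s2.png")
s=observe();print(s["tool_pos"],np.degrees(np.arctan2(s["ee_rot"][1][1],s["ee_rot"][0][1])),s["joints"])
```

```text
[ 0.49471292 -0.00890598  0.10859672] 44.09911180972464 [ 0.47821393  0.17805869 -0.59367485  1.95176319  0.11242738  1.05145467
  0.60490763]
```

View pics/s2.png

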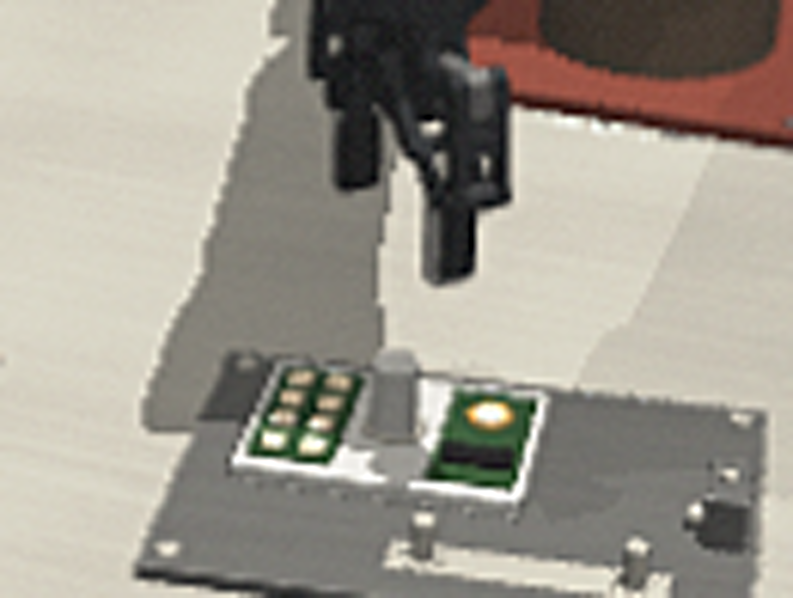

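The open fingers straddle the knob, whose top is at about (395,358), and the pallet hasn't moved. Next I lower the tool and grip.

Emit:
servo_tool(
  moves="-1 0 0 -0.03 0; -1 0 0 -0.06 0; -1 0 0 -0.082 0; -1 0 0 -0.082 0; -1 0 0 -0.082 0; -1 0 0 -0.082 0",
)

```text
clock: 2.52
tool_pos: [0.4995, -0.009, 0.0321]
ee_rot: [[-0.695, 0.719, 0.003], [0.719, 0.695, -0.0], [-0.002, 0.002, -1.0]]
wrist_force: [-0.2, 0.2, 0.6]
gripper_width: 0.999
grasp_force: 0.0
```

Emit:
servo_tool(
  moves="0 -0.001 0.0015 -0.003 0; 0.25 -0.001 0.0015 -0.003 0; 0.3 -0.001 0.0015 -0.003 0; 0.35 -0.001 0.0015 -0.003 0; 0.4 -0.001 0.0015 -0.003 0; 0.45 -0.001 0.0015 -0.003 0; 0.6 -0.001 0.0015 -0.003 0; 0.7 -0.001 0.0015 -0.003 0; 1 -0.001 0.0015 -0.003 0; 1 -0.001 0.0015 -0.003 0",
)

```text
clock: 3.35
tool_pos: [0.4966, -0.0075, 0.0266]
ee_rot: [[-0.696, 0.718, 0.0], [0.718, 0.696, -0.0], [-0.0, -0.0, -1.0]]
wrist_force: [-1.4, -0.7, 5.1]
gripper_width: 0.237
grasp_force: 58.4
```

Emit:
servo_tool(
  moves="1 0 0 0 0; 1 0 0 0 0; 1 0 0 0 0",
)

```text
clock: 3.6
tool_pos: [0.4966, -0.0075, 0.0267]
ee_rot: [[-0.696, 0.718, 0.0], [0.718, 0.696, -0.0], [-0.0, -0.0, -1.0]]
wrist_force: [-3.0, -0.7, 5.3]
gripper_width: 0.237
grasp_force: 58.4
```

Emit:
servo_tool(
  moves="1 0 0 0.0005 0; 1 0.002 0.007 0.0005 0.1; 1 0.004 0.016 0.0005 0.3; 1 0.007 0.026 0.0005 0.4; 1 0.010 0.036 0.0005 0.6; 1 0.013 0.047 0.0005 0.8; 1 0.015 0.057 0.0005 1; 1 0.017 0.065 0.0005 1; 1 0.018 0.070 0.0005 1; 1 0.018 0.070 0.0005 1",
)

```text
clock: 4.43
tool_pos: [0.5146, 0.0643, 0.0268]
ee_rot: [[-0.709, 0.705, -0.0], [0.705, 0.709, 0.001], [0.001, 0.001, -1.0]]
wrist_force: [-0.2, 1.7, -1.4]
gripper_width: 0.238
grasp_force: 58.7
```

Run:
```python
from h import *
c=crop("top",182,208,120,90,6.6,"pics/t3.png")
s=observe();print(s["tool_pos"],np.degrees(np.arctan2(s["ee_rot"][1][1],s["ee_rot"][0][1])),s["wrist_force"],s["moment"])
```

```text
[0.51447812 0.06327846 0.02672301] 45.138721792308054 [ 0.19982573 -1.01176058 -1.80178649] [ 0.00024724 -0.09108509 -0.02543266]
```

View pics/t3.png

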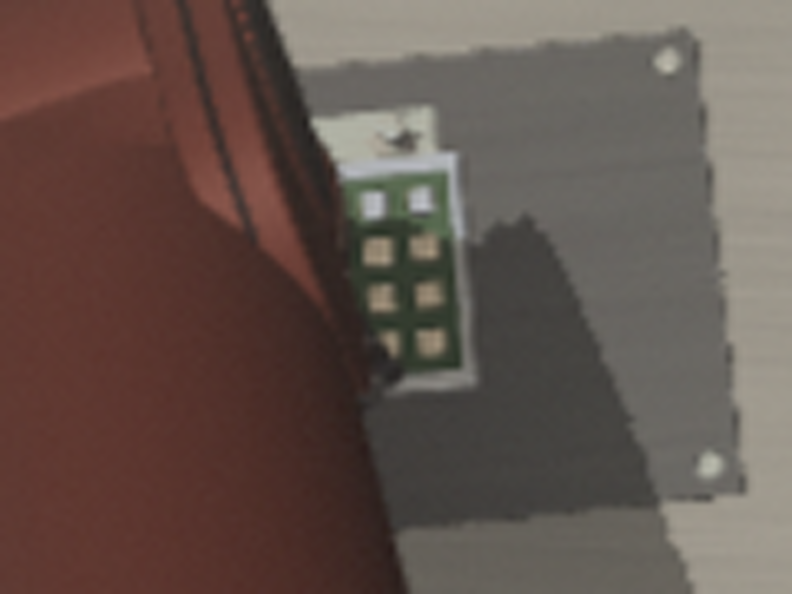

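The arm hides the pallet's left half. Its right corners show at (457,153) and (475,385), just short of the right pin.

Run:
```python
from h import *
T=camera("top")
f=np.array([.5157,.0327]);a=.152;R=np.array([[np.cos(a),-np.sin(a)],[np.sin(a),np.cos(a)]])
raw=(np.array([(457,153),(475,385),(306,240),(644,212),(662,446),(321,475)])+.5)/6.6-.5+[182,208]
print(((ray(T,raw,.018)[:,:2]-f)@R*1e3).round(1))
crop("scene",285,190,120,80,6.6,"pics/s3.png")
```

```text
[[  48.8  -33.3]
 [ -40.2  -32.4]
 [  21.2   27.1]
 [  18.6 -102.7]
 [ -70.1 -100.4]
 [ -67.6   28.2]]
```

View pics/s3.png

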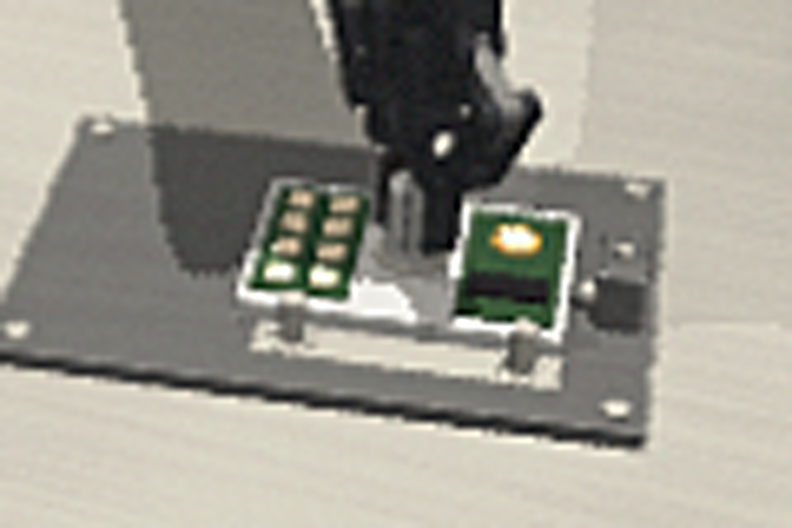

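The pallet is about 6 mm from the pins, about 3 mm from the stop, and about 0.5° clockwise of square. The right pin shows at (292,315), the left at (520,345) and the stop button at (588,290). I'll close most of those gaps while still gripping.

Emit:
servo_tool(
  moves="1 0.001 0.0005 0 0.2; 1 0.002 0.001 0 0.4; 1 0.003 0.0015 0 0.6; 1 0.0037 0.0018 0 0.6; 1 0.0037 0.0018 0 0.6; 1 0.0037 0.0018 0 0.6",
)

```text
clock: 5.08
tool_pos: [0.5182, 0.0643, 0.0268]
ee_rot: [[-0.715, 0.699, -0.0], [0.699, 0.715, -0.0], [0.0, -0.0, -1.0]]
wrist_force: [0.7, 1.0, -1.9]
gripper_width: 0.236
grasp_force: 58.8
```

```bash
cat > st.py <<'E'
from h import *
s=observe();a=.152;R=np.array([[np.cos(a),-np.sin(a)],[np.sin(a),np.cos(a)]])
print("t",s["clock"],"w",s["gripper_width"],"f(fix)",(np.array(s["wrist_force"][:2])@R).round(2),round(s["wrist_force"][2],2),"m",np.round(s["moment"],3),"tcp",np.round(s["tool_pos"],5),"ang",np.degrees(np.arctan2(s["ee_rot"][1][1],s["ee_rot"][0][1])).round(2))
E
python3 st.py
```

```text
t 5.0833 w 0.23590887221377277 f(fix) [0.83 0.87] -1.87 m [ 0.053 -0.006 -0.024] tcp [0.5182  0.0643  0.02677] ang 45.67
```

Emit:
servo_tool(
  moves="0.43 0 0 0 0; 0.43 0 0 0 0; 0.43 0 0 0 0; 0.43 0.0003 0.0003 0 0; 0.43 0.0007 0.0007 0 0; 0.43 0.001 0.001 0 0; 0.43 0.0013 0.0013 0 0; 0.43 0.0016 0.0016 0 0; 0.43 0.0016 0.0016 0 0",
)

```text
clock: 5.83
tool_pos: [0.5198, 0.0659, 0.0268]
ee_rot: [[-0.715, 0.699, -0.0], [0.699, 0.715, -0.0], [0.0, -0.0, -1.0]]
wrist_force: [-0.8, -0.5, 1.0]
gripper_width: 0.29
grasp_force: 0.5
```

```bash
python3 st.py
```

```text
t 5.8333 w 0.2896396344994887 f(fix) [-0.85 -0.42] 0.97 m [-0.203  0.124  0.02 ] tcp [0.51979 0.06595 0.02678] ang 45.68
```

Emit:
servo_tool(
  moves="0.43 0.0002 0.0002 0 0; 0.43 0.0004 0.0004 0 0; 0.43 0.0006 0.0006 0 0; 0.43 0.0008 0.0008 0 0",
)

```text
clock: 6.17
tool_pos: [0.5202, 0.0664, 0.0267]
ee_rot: [[-0.715, 0.699, -0.001], [0.699, 0.715, -0.001], [0.0, -0.001, -1.0]]
wrist_force: [-3.1, -2.7, 3.1]
gripper_width: 0.287
grasp_force: 2.4
```

```bash
python3 st.py
```

```text
t 6.1667 w 0.2871845658215446 f(fix) [-3.48 -2.24] 3.14 m [-0.648  0.749 -0.029] tcp [0.52022 0.06639 0.02673] ang 45.66
```

Emit:
servo_tool(
  moves="0.43 0.0002 0.0002 0 0; 0.43 0.0004 0.0004 0 0; 0.43 0.0006 0.0006 0 0",
)

```text
clock: 6.42
tool_pos: [0.5203, 0.0664, 0.0266]
ee_rot: [[-0.715, 0.699, -0.002], [0.699, 0.715, -0.001], [0.0, -0.002, -1.0]]
wrist_force: [-6.1, -4.9, 5.7]
gripper_width: 0.283
grasp_force: 4.0
```

```bash
python3 st.py
```

```text
t 6.4167 w 0.2825581851621374 f(fix) [-6.73 -3.9 ] 5.66 m [-1.138  1.36  -0.023] tcp [0.5203  0.06642 0.02659] ang 45.64
```

Emit:
servo_tool(
  moves="0.43 0 0 0.0005 0; 0.43 0 0 0.001 0; 0.43 0.0002 0.0002 0.001 0",
)

```text
clock: 6.67
tool_pos: [0.5206, 0.067, 0.0274]
ee_rot: [[-0.715, 0.699, -0.002], [0.699, 0.715, -0.001], [0.001, -0.002, -1.0]]
wrist_force: [-5.4, -4.2, 1.3]
gripper_width: 0.284
grasp_force: 3.2
```

```bash
python3 st.py
python3 - <<'E'
from h import *
T=crop("top",220,215,60,60,9,"pics/t4.png")
crop("scene",300,205,100,62,8,"pics/s4.png")
E
```

```text
t 6.6667 w 0.28353694614710745 f(fix) [-5.96 -3.36] 1.3 m [-0.81   1.054 -0.017] tcp [0.52056 0.06704 0.02743] ang 45.66
```

View pics/s4.png

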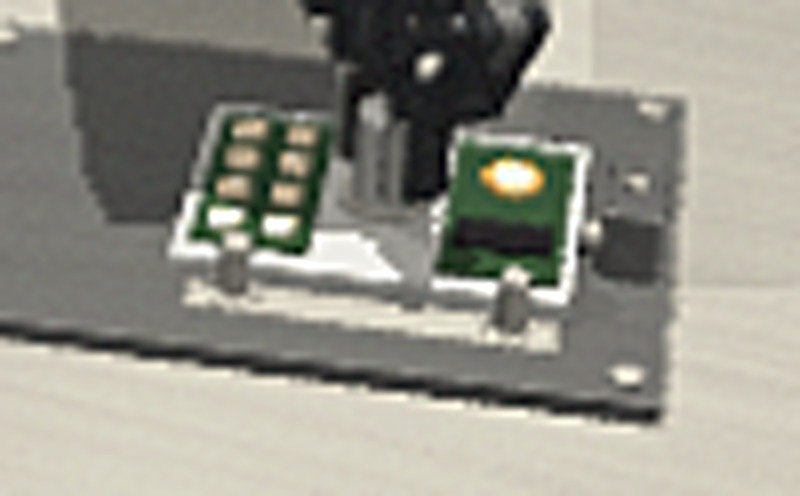

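The picture shows the pallet 1–2 mm or less from the pins, near (235,270) and (512,300), and from the stop button at (592,235). I'll keep stepping in small moves.

Emit:
servo_tool(
  moves="0.43 0.0002 0.0002 0 0; 0.43 0.0004 0.0004 0 0; 0.43 0.0006 0.0006 0 0",
)

```text
clock: 7.02
tool_pos: [0.5205, 0.0671, 0.0271]
ee_rot: [[-0.715, 0.699, -0.003], [0.699, 0.715, -0.002], [0.001, -0.003, -1.0]]
wrist_force: [-7.5, -5.3, 2.2]
gripper_width: 0.287
grasp_force: 4.6
```

```bash
python3 st.py
```

```text
t 7.0167 w 0.2865009589195354 f(fix) [-8.2  -4.08] 2.19 m [-1.178  1.578 -0.007] tcp [0.52047 0.06714 0.02713] ang 45.65
```

Force along x keeps rising with no motion, so the pins are probably bearing. To control x and y separately, I'll back off, re-grip in the middle of the knob, and press each axis in turn.

Emit:
servo_tool(
  moves="0.43 -0.0005 -0.0005 0 0; 0.43 -0.001 -0.001 0 0; 0.43 -0.0017 -0.0017 0 0; 0.43 -0.0017 -0.0017 0 0; 0.48 -0.0017 -0.0017 0 0; 0.55 -0.0017 -0.0017 0 0; 1 -0.0017 -0.0017 0 0; 1 -0.0017 -0.0017 0 0",
)

```text
clock: 7.68
tool_pos: [0.5196, 0.066, 0.028]
ee_rot: [[-0.715, 0.699, -0.001], [0.699, 0.715, -0.001], [0.0, -0.002, -1.0]]
wrist_force: [-6.7, -3.9, 6.1]
gripper_width: 0.239
grasp_force: 58.4
```

```bash
python3 st.py
```

```text
t 7.6833 w 0.23850503377068596 f(fix) [-7.25 -2.79] 6.06 m [-0.861  1.464 -0.02 ] tcp [0.51963 0.06597 0.02797] ang 45.67
```

Emit:
servo_tool(
  moves="1 -0.0004 -0.0002 0.0004 0; 1 -0.0008 -0.0003 0.0006 0; 1 -0.0008 -0.0003 0.0006 0",
)

```text
clock: 7.93
tool_pos: [0.5195, 0.0664, 0.0284]
ee_rot: [[-0.716, 0.699, 0.0], [0.699, 0.716, 0.0], [0.0, 0.0, -1.0]]
wrist_force: [-2.9, -1.1, -1.1]
gripper_width: 0.235
grasp_force: 58.7
```

```bash
python3 st.py
```

```text
t 7.9333 w 0.23479163997956307 f(fix) [-2.98 -0.61] -1.09 m [-0.244  0.525 -0.046] tcp [0.5195  0.06635 0.02839] ang 45.69
```

Emit:
servo_tool(
  moves="1 0 0.0003 0 0; 1 -0.0001 0.0006 0 0; 1 -0.0001 0.0009 0 0; 1 -0.0001 0.0009 0 0",
)

```text
clock: 8.27
tool_pos: [0.5194, 0.0672, 0.0284]
ee_rot: [[-0.716, 0.699, -0.0], [0.699, 0.716, 0.0], [0.0, -0.0, -1.0]]
wrist_force: [-2.7, -1.2, -1.6]
gripper_width: 0.235
grasp_force: 58.7
```

```bash
python3 st.py
```

```text
t 8.2667 w 0.23497656138820305 f(fix) [-2.82 -0.75] -1.61 m [-0.282  0.542 -0.023] tcp [0.51937 0.0672  0.02836] ang 45.69
```

Emit:
servo_tool(
  moves="1 0 0.0002 0 0; 1 -0.0001 0.0004 0 0; 1 -0.0001 0.0006 0 0; 1 -0.0001 0.0006 0 0",
)

```text
clock: 8.6
tool_pos: [0.5193, 0.0677, 0.0284]
ee_rot: [[-0.715, 0.699, 0.0], [0.699, 0.715, -0.0], [-0.0, -0.0, -1.0]]
wrist_force: [-2.2, -0.6, -2.5]
gripper_width: 0.236
grasp_force: 58.7
```

```bash
python3 st.py
```

```text
t 8.6 w 0.2360226553945894 f(fix) [-2.25 -0.3 ] -2.48 m [-0.232  0.495  0.036] tcp [0.5193  0.06769 0.02842] ang 45.68
```

Emit:
servo_tool(
  moves="1 0 0.0002 0 0; 1 -0.0001 0.0004 0 0; 1 -0.0001 0.0006 0 0; 1 -0.0001 0.0006 0 0",
)

```text
clock: 8.93
tool_pos: [0.5193, 0.068, 0.0284]
ee_rot: [[-0.715, 0.699, 0.0], [0.699, 0.715, -0.0], [-0.0, -0.0, -1.0]]
wrist_force: [-1.6, -3.1, -1.4]
gripper_width: 0.236
grasp_force: 58.8
```

```bash
python3 st.py
```

```text
t 8.9333 w 0.23560945956853183 f(fix) [-2.04 -2.84] -1.43 m [-0.643  0.505  0.048] tcp [0.51927 0.06796 0.02843] ang 45.67
```

Emit:
servo_tool(
  moves="1 0 0.0002 0 0; 1 -0.0001 0.0004 0 0; 1 -0.0001 0.0006 0 0; 1 -0.0001 0.0006 0 0",
)

```text
clock: 9.27
tool_pos: [0.5192, 0.068, 0.0284]
ee_rot: [[-0.715, 0.699, -0.0], [0.699, 0.715, -0.001], [-0.001, -0.001, -1.0]]
wrist_force: [-1.5, -4.5, -1.5]
gripper_width: 0.232
grasp_force: 58.9
```

```bash
python3 st.py
```

```text
t 9.2667 w 0.2324749537536794 f(fix) [-2.15 -4.19] -1.55 m [-1.22   0.462  0.012] tcp [0.51921 0.068   0.02844] ang 45.64
```

Emit:
servo_tool(
  moves="1 0.0002 0 0 0; 1 0.0004 0 0 0; 1 0.0006 0.0001 0 0; 1 0.0006 0.0001 0 0",
)

```text
clock: 9.6
tool_pos: [0.5193, 0.068, 0.0284]
ee_rot: [[-0.715, 0.699, -0.001], [0.699, 0.715, -0.001], [-0.0, -0.002, -1.0]]
wrist_force: [-3.8, -6.5, 1.5]
gripper_width: 0.233
grasp_force: 59.0
```

```bash
python3 st.py
```

```text
t 9.6 w 0.23293488887213384 f(fix) [-4.77 -5.84] 1.49 m [-1.231  1.008 -0.   ] tcp [0.51932 0.06802 0.0284 ] ang 45.64
```

Emit:
servo_tool(
  moves="1 0.0002 0 0 0; 1 0.0004 0.0001 0 0; 1 0.0006 0.0001 0 0; 1 0.0007 0.0001 0 0; 1 0.0007 0.0001 0 0",
)

```text
clock: 10.02
tool_pos: [0.5194, 0.068, 0.0283]
ee_rot: [[-0.715, 0.699, -0.002], [0.699, 0.715, -0.002], [0.0, -0.003, -1.0]]
wrist_force: [-7.8, -6.7, 2.8]
gripper_width: 0.234
grasp_force: 59.2
```

```bash
python3 st.py
```

```text
t 10.0167 w 0.23387335835689152 f(fix) [-8.73 -5.48] 2.8 m [-1.302  1.454 -0.006] tcp [0.51941 0.06801 0.02827] ang 45.64
```

Emit:
servo_tool(
  moves="1 0.0001 0.0001 0 0; 1 0.0002 0.0003 0 0; 1 0.0002 0.0004 0 0; 1 0.0002 0.0004 0 0; 1 0.0002 0.0004 0 0; 1 0.0002 0.0004 0 0",
)

```text
clock: 10.52
tool_pos: [0.5194, 0.068, 0.0282]
ee_rot: [[-0.715, 0.699, -0.003], [0.699, 0.715, -0.002], [0.0, -0.003, -1.0]]
wrist_force: [-6.9, -6.9, 3.2]
gripper_width: 0.239
grasp_force: 59.3
```

```bash
python3 st.py
```

```text
t 10.5167 w 0.23865556895557363 f(fix) [-7.84 -5.81] 3.21 m [-1.547  1.616 -0.011] tcp [0.51944 0.06802 0.02821] ang 45.63
```

All three contacts are bearing: about 8–9 N on the two pins with almost no yaw moment, and about 6–7 N on the stop. I'll ease off most of that and release.

Emit:
servo_tool(
  moves="1 -0.0003 -0.0003 0.0002 0; 1 -0.0006 -0.0006 0.0004 0; 1 -0.0008 -0.0007 0.0004 0; 1 -0.0008 -0.0007 0.0004 0",
)

```text
clock: 10.85
tool_pos: [0.5193, 0.0681, 0.0285]
ee_rot: [[-0.715, 0.699, -0.001], [0.699, 0.715, -0.001], [0.0, -0.001, -1.0]]
wrist_force: [-3.6, -5.6, -3.3]
gripper_width: 0.234
grasp_force: 58.8
```

```bash
python3 st.py
```

```text
t 10.85 w 0.2336469168224315 f(fix) [-4.39 -5.01] -3.33 m [-1.231  0.65  -0.009] tcp [0.51932 0.06809 0.02847] ang 45.65
```

Emit:
servo_tool(
  moves="1 0 0 -0.0003 0; 1 0 0 -0.0003 0; 0.43 0 0 -0.0003 0; 0.43 0 0 -0.0003 0; 0.43 0 0 -0.0003 0; 0.43 0 0 -0.0003 0",
)

```text
clock: 11.35
tool_pos: [0.5201, 0.0689, 0.0287]
ee_rot: [[-0.715, 0.699, 0.001], [0.699, 0.715, 0.0], [-0.0, 0.001, -1.0]]
wrist_force: [-1.0, -2.3, -0.6]
gripper_width: 0.283
grasp_force: 1.4
```

```bash
python3 st.py
```

```text
t 11.35 w 0.28312297214612314 f(fix) [-1.29 -2.1 ] -0.58 m [-0.55   0.312 -0.016] tcp [0.52009 0.06892 0.02867] ang 45.68
```

Emit:
servo_tool(
  moves="0.43 0.0002 0.0002 0 0; 0.43 0.0004 0.0004 0 0; 0.43 0.0006 0.0006 0 0; 0.43 0.0008 0.0007 0 0; 0.43 0.0009 0.0007 0 0; 0.43 0.0009 0.0007 0 0; 0.43 0.0009 0.0007 0 0",
)

```text
clock: 11.93
tool_pos: [0.5201, 0.069, 0.0285]
ee_rot: [[-0.715, 0.699, -0.001], [0.699, 0.715, -0.001], [0.0, -0.002, -1.0]]
wrist_force: [-5.9, -5.0, 4.2]
gripper_width: 0.292
grasp_force: 3.5
```

```bash
python3 st.py
```

```text
t 11.9333 w 0.2920603101442529 f(fix) [-6.55 -4.09] 4.17 m [-1.04   1.118  0.028] tcp [0.52013 0.06895 0.02851] ang 45.66
```

Emit:
servo_tool(
  moves="0.43 0.0002 0.0002 0 0; 0.43 0.0004 0.0003 0 0; 0.43 0.0004 0.0003 0 0; 0.43 0.0004 0.0003 0 0; 0.43 0.0004 0.0003 0 0",
)

```text
clock: 12.35
tool_pos: [0.5202, 0.069, 0.0285]
ee_rot: [[-0.715, 0.699, -0.002], [0.699, 0.715, -0.001], [0.0, -0.002, -1.0]]
wrist_force: [-7.6, -5.6, 5.3]
gripper_width: 0.287
grasp_force: 4.5
```

Emit:
servo_tool(
  moves="0.43 -0.0005 -0.0005 0.0002 0; 0.43 -0.001 -0.001 0.0002 0; 0.43 -0.0014 -0.0014 0.0002 0; 0.43 -0.0018 -0.0018 0.0002 0; 0.43 -0.0018 -0.0018 0.0002 0",
)

```text
clock: 12.77
tool_pos: [0.5199, 0.0686, 0.0291]
ee_rot: [[-0.716, 0.698, 0.001], [0.698, 0.716, 0.001], [-0.0, 0.001, -1.0]]
wrist_force: [0.0, 0.8, 0.4]
gripper_width: 0.289
grasp_force: 0.0
```

```bash
python3 st.py
```

```text
t 12.7667 w 0.28850907372249085 f(fix) [0.12 0.79] 0.43 m [ 0.007  0.021 -0.012] tcp [0.51991 0.06857 0.02908] ang 45.7
```

Emit:
servo_tool(
  moves="0.43 -0.0005 -0.0005 0 0; 0.2 -0.0005 -0.0005 0 0; 0 -0.0005 -0.0005 0 0; 0 -0.0005 -0.0005 0 0; 0 -0.0005 -0.0005 0.02 0; 0 -0.0005 -0.0005 0.06 0; 0 -0.0005 -0.0005 0.1 0; 0 -0.0005 -0.0005 0.12 0; 0 -0.0005 -0.0005 0.12 0",
)

```text
clock: 13.52
tool_pos: [0.5216, 0.0682, 0.154]
ee_rot: [[-0.715, 0.699, 0.008], [0.699, 0.716, 0.0], [-0.006, 0.006, -1.0]]
wrist_force: [0.5, 0.3, -0.7]
gripper_width: 0.503
grasp_force: 0.0
```

Emit:
servo_tool(
  moves="0.5 -0.03 -0.40 0 0; 1 -0.03 -0.40 0 0; 1 -0.03 -0.40 0 0; 1 -0.03 -0.40 0 0; 1 -0.03 -0.40 0 0; 1 -0.03 -0.40 0 0; 1 -0.03 -0.40 0 0; 1 -0.03 -0.40 0 0; 1 -0.03 -0.40 0 0; 1 -0.03 -0.40 0 0",
)

```text
clock: 14.35
tool_pos: [0.4869, -0.3375, 0.148]
ee_rot: [[-0.713, 0.702, -0.001], [0.702, 0.713, -0.001], [-0.0, -0.002, -1.0]]
wrist_force: [-1.0, -0.4, -0.7]
gripper_width: 0.001
grasp_force: 0.0
```

```bash
python3 st.py
python3 - <<'E'
from h import *
c=crop("top",182,208,120,90,6.6,"pics/t5.png")
E
```

```text
t 14.35 w 0.0007428130308744433 f(fix) [-1.04 -0.28] -0.72 m [-0.035  0.057  0.027] tcp [ 0.4869  -0.33747  0.14798] ang 45.45
```

View pics/t5.png

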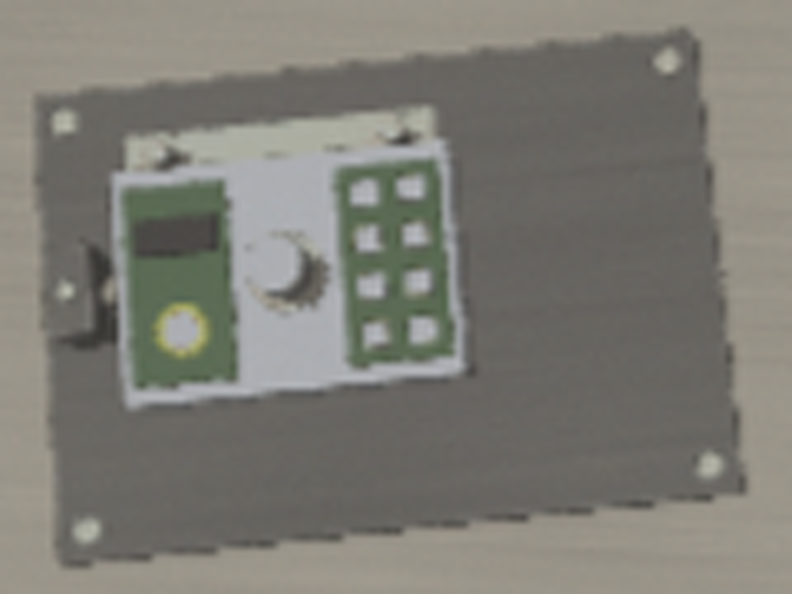

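The pallet is home: its corners are at (112,172) and (443,142), its edge lies on both pins, and its end is on the stop button at (110,290). Now the push button.

Emit:
servo_tool(
  moves="1 0 -0.0185 -0.02 0; 1 0 -0.0185 -0.05 0; 1 0 -0.0185 -0.055 0; 1 0 -0.0185 -0.055 0",
)

```text
clock: 14.73
tool_pos: [0.4874, -0.3494, 0.0912]
ee_rot: [[-0.716, 0.698, -0.004], [0.698, 0.716, 0.003], [0.005, -0.0, -1.0]]
wrist_force: [-0.7, -0.0, 0.8]
gripper_width: 0.004
grasp_force: 0.0
```

```bash
python3 st.py
```

```text
t 14.7333 w 0.0038127033816884575 f(fix) [-0.7   0.06] 0.77 m [-0.014 -0.001  0.018] tcp [ 0.48736 -0.34938  0.0912 ] ang 45.7
```

Emit:
servo_tool(
  moves="1 0.001 -0.001 -0.006 0; 1 0.001 -0.001 -0.012 0; 1 0.001 -0.001 -0.016 0; 1 0.001 -0.001 -0.019 0; 1 0.001 -0.001 -0.021 0; 1 0.001 -0.001 -0.021 0",
)

```text
clock: 15.23
tool_pos: [0.4904, -0.3518, 0.0731]
ee_rot: [[-0.716, 0.698, 0.001], [0.698, 0.716, -0.0], [-0.001, 0.0, -1.0]]
wrist_force: [-0.3, 1.2, 4.1]
gripper_width: -0.002
grasp_force: 1.8
```

```bash
python3 st.py
```

```text
t 15.2333 w -0.002056161877560728 f(fix) [-0.17  1.21] 4.12 m [ 0.355 -0.096 -0.033] tcp [ 0.49038 -0.3518   0.0731 ] ang 45.7
```

Emit:
servo_tool(
  moves="1 0 0 -0.001 0; 1 0 0 -0.002 0; 1 0 0 -0.003 0; 1 0 0 -0.004 0; 1 0 0 -0.004 0",
)

```text
clock: 15.65
tool_pos: [0.4905, -0.3519, 0.0709]
ee_rot: [[-0.716, 0.699, 0.001], [0.699, 0.716, -0.001], [-0.001, 0.0, -1.0]]
wrist_force: [-5.5, 6.1, 19.9]
gripper_width: -0.001
grasp_force: 10.0
```

Emit:
servo_tool(
  moves="1 0 0 -0.001 0; 1 0 0 -0.002 0; 1 0 0 -0.002 0",
)

```text
clock: 15.9
tool_pos: [0.4906, -0.352, 0.0706]
ee_rot: [[-0.716, 0.699, 0.001], [0.699, 0.716, -0.001], [-0.002, -0.0, -1.0]]
wrist_force: [-11.1, 10.1, 35.3]
gripper_width: 0.0
grasp_force: 17.6
```

```bash
python3 st.py
```

```text
t 15.9 w 0.00013189793047830602 f(fix) [-9.48 11.62] 35.34 m [ 2.159  2.483 -0.048] tcp [ 0.49059 -0.35198  0.07059] ang 45.68
```

A stiff stop at z ≈ 0.0706. I'll back off in stages and read the spring force, to confirm the full 6 mm of travel.

Emit:
servo_tool(
  moves="1 0 0 0.002 0; 1 0 0 0.005 0; 1 0 0 0.005 0; 1 0 0 0.005 0",
)

```text
clock: 16.23
tool_pos: [0.4903, -0.3521, 0.0722]
ee_rot: [[-0.716, 0.699, 0.001], [0.699, 0.716, -0.001], [-0.001, 0.0, -1.0]]
wrist_force: [1.5, 1.8, 4.1]
gripper_width: -0.002
grasp_force: 2.1
```

Emit:
servo_tool(
  moves="1 0 0 0.001 0; 1 0 0 0.002 0; 1 0 0 0.002 0; 1 0 0 0.002 0",
)

```text
clock: 16.57
tool_pos: [0.4898, -0.3522, 0.0737]
ee_rot: [[-0.715, 0.699, 0.0], [0.699, 0.715, -0.0], [-0.0, -0.0, -1.0]]
wrist_force: [1.7, 0.7, 3.4]
gripper_width: 0.003
grasp_force: 1.7
```

Emit:
servo_tool(
  moves="1 0 0 0.001 0; 1 0 0 0.002 0; 1 0 0 0.002 0; 1 0 0 0.002 0",
)

```text
clock: 16.9
tool_pos: [0.4895, -0.3522, 0.0756]
ee_rot: [[-0.715, 0.699, -0.0], [0.699, 0.715, -0.0], [0.0, -0.0, -1.0]]
wrist_force: [1.0, -0.3, 1.2]
gripper_width: -0.003
grasp_force: 1.1
```

Emit:
servo_tool(
  moves="1 0 0 0.001 0; 1 0 0 0.002 0; 1 0 0 0.002 0; 1 0 0 0.002 0",
)

```text
clock: 17.23
tool_pos: [0.4893, -0.3519, 0.0773]
ee_rot: [[-0.715, 0.699, -0.001], [0.699, 0.715, 0.0], [0.001, -0.0, -1.0]]
wrist_force: [-0.6, 0.6, -0.2]
gripper_width: -0.002
grasp_force: 0.0
```

The spring force falls from 4.1 N at 0.0722 to zero by about 0.077. That makes the travel about 6 mm ending in the hard stop, so the button went fully down and came back up. I'll retract and hand in.

Emit:
servo_tool(
  moves="1 0 0 0.02 0; 1 0 0 0.06 0; 1 0 0 0.1 0; 1 0 0 0.1 0; 1 0 0 0.1 0; 1 0 0 0.1 0; 1 0 0 0.1 0",
)

```text
clock: 17.82
tool_pos: [0.4889, -0.3516, 0.1762]
ee_rot: [[-0.715, 0.699, -0.002], [0.699, 0.715, 0.001], [0.002, -0.001, -1.0]]
wrist_force: [-0.3, -0.3, -0.1]
gripper_width: -0.001
grasp_force: 0.0
```

```bash
python3 st.py; python3 -c "
from cell import *
print(hand_in())"
```

```text
t 17.8167 w -0.0013584419832554586 f(fix) [-0.3  -0.25] -0.14 m [ 0.024 -0.019  0.044] tcp [ 0.48894 -0.35163  0.17617] ang 45.67
the job is handed in; nothing more can be done
None
```

The pallet was pressed home on both pins (about 8–9 N together) and the stop (about 6–7 N), by wrist readings; the button was then pressed fully down (about 35 N peak) and came back up, and the job was handed in at about 18 s with no verdict returned.

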